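# Put the spice tube back and hold up the rack

## Robot

A 7-joint arm with a two-finger parallel gripper is mounted at the origin on a cart in front of the work surface, level with it; the furniture and walls round the work are solid. World frame = base frame: x ahead of the robot, y to its left, z up, the work surface at z = 0. Lengths are in m, angles in rad, forces in N, time in s.
With the tool pointing down it reaches from about 0.4 to 0.85 m from the base axis. Payload 10.4 kg.
Tool frame: the origin (TCP) lies between the finger pads, 19 mm behind the fingertips; this is the grasp point; z points along the fingers, y is the line along which they close (so a half turn about z gives the same grasp; the last joint's range is limited). The gripper opens to 87 mm and grips with 3 to 60 N. Pads are 19 mm wide; open, the fingers measure 117 mm over their backs; the gripper's body (75 mm by 190 mm) begins 51 mm behind the grasp point.
Start: joints at [-1.34, 0.332, -0.065, 1.46, 0.022, 1.35, -0.088], TCP at [0.157, 0.605, 0.241] pointing down, gripper open.
Joint ranges: [-2.6, 2.6], [-0.5, 2.12], [-1.47, 1.34], [0.16, 2.42], [-1.27, 4.41], [0.06, 2.06], [-2.6, 2.6]. Speed limits (rad/s): [2.22, 2.22, 2.79, 2.79, 3.14, 3.14, 3.14].

## Interface

Orientations are given as a unit quaternion [x, y, z, w].
In Python, from bench import monitor, cams, ticket gives the robot as it stands.
- The arm moves only by the shell command python3 -m crank 'ROWS' [OPENING] [FORCE]. ROWS is a JSON object whose one key "steps" holds a list of rows, each a list of 2 entries, a list of its own where there are three numbers: the shift along the world's x, y, z in units of 25 mm (1.0 is 25 mm), then the turn, a rotation vector about the world's x, y, z in units of 5 degrees (1.0 is 5 degrees). In form: {"steps": [[[x, y, z], [ax, ay, az]], ...]}. A call has 1 to 10 rows; each row shifts and turns the commanded pose from where the row before left it; what a row does not reach is not made up. A row lasts 1/12 s, in which the tool goes at most 41.7 mm and 7.16 degrees, less where a joint would pass 70% of its speed; a pose out of reach is approached as far as the arm can. A call is refused whole if a number of a shift passes 1 or a number of a turn 1, either way. A call with a gripper value outside its range is refused whole. OPENING is the finger opening in mm, from 0 to 87, set as the call begins (- or left out, the last holds). The fingers move at their own pace and stop on an object; FORCE is the grip in N (left out, the last holds). Time passes only in rows, so rows that do not move let the fingers close. It gives the time, the measured TCP pose, the force, the opening and the grip force at its end, in the units of the state.
- monitor.read_state(): the state, without advancing time (a new reading comes with each control period).
- cams.camera(name): name is "scene" or "top" or "wrist"; returns a dict with "pixels" (480x640x3 uint8, blue, green, red), "z_map" (480x640 float32, m along the optical axis (not along the pixel's ray), 0 where there is no reading), "vfov" (degrees; the focal length in pixels is half the picture's height over the tangent of half this angle, whatever the lens; pixels are square), "cx", "cy" (the principal point, pixels), "T" (4x4, takes a point from camera to world coordinates). Camera axes: x right, y up, looking along -z (the intrinsics and any distortion apply to the point x, -y, -z); pixel columns grow to the right and rows downward; lengths in m; the calibration is good to about 2 mm. A picture is of the moment at which its call begins.
- ticket.close_job(): hands the job in; it is judged then, once.
The state is a dict: "time": time; "joint_positions": joint angles; "joint_vel": joint speeds; "joint_torque": joint torques, N m; "ee_pos": TCP position; "eef_rot": TCP orientation; "ft_force": force on the tool from outside, world axes, zero at the start; "torque": the same for the moment, N m; "width": finger opening in m; "grip_force": force on a finger pad.
Only numpy, scipy, OpenCV 4.12 (cv2) and the standard library are available. Lean on these libraries where they do the work, as an engineer would, in place of code of your own. Each camera call takes 0.05 s, during which the arm holds its last target. There are 200 camera calls.

## Task

One of the four corked spice tubes was left standing on the plate: put it back into the empty hole of the wooden carrying rack, lowering it gently all the way down. Then pick the loaded rack up by its handle, straight up from where it stands, and hold it still and level about 10 cm above the worktop so that I can wipe under it; finish while still holding it there. Leave the mandarin, the salt shaker and the small bowl alone.

Things in the scene. Friction and masses are not known exactly. Their poses are not given: they have to be found in the camera images.
- rack: loose wooden carrying rack, 144 x 170 x 142 mm high, 0.32-0.5 kg empty. Origin: centre of underside, z up, y along the handle. Guide board (top z = 50 mm) with four 28 mm through holes, chamfered 2 mm; below each a 28 mm recess in the base, 5 mm deep, floor at z = 9 mm. Above z = 76 mm only the tubes, the handle and its 34 mm wide end posts (y = +-80 mm) stand up, so grip tubes along rack y.
- handle (a point): middle of the rack's handle: a straight wooden bar along rack y, 150 mm long, 16 mm wide (rack x) and 22 mm high with rounded edges, its centre 125 mm above the rack's underside; the loaded rack balances about this point. Grip it from above, across rack x.
- tube1: glass tube with a flat foot and a cork stopper, 24 mm in diameter all the way up, 90 mm tall with its cork (the top 14 mm), 50 g, whole spices shut inside; all four tubes are alike outside. Origin: centre of the underside, z up along the tube. It stands either in the rack or on the plate.
- tube2: glass tube with a flat foot and a cork stopper, 24 mm in diameter all the way up, 90 mm tall with its cork (the top 14 mm), 50 g, whole spices shut inside; all four tubes are alike outside. Origin: centre of the underside, z up along the tube. It stands either in the rack or on the plate.
- tube3: glass tube with a flat foot and a cork stopper, 24 mm in diameter all the way up, 90 mm tall with its cork (the top 14 mm), 50 g, whole spices shut inside; all four tubes are alike outside. Origin: centre of the underside, z up along the tube. It stands either in the rack or on the plate.
- tube4: glass tube with a flat foot and a cork stopper, 24 mm in diameter all the way up, 90 mm tall with its cork (the top 14 mm), 50 g, whole spices shut inside; all four tubes are alike outside. Origin: centre of the underside, z up along the tube. It stands either in the rack or on the plate.
- seat1 (a point): floor of one of the rack's four tube places, on the axis of its hole: rack frame x = +45 mm, y = +36 mm, z = 9 mm. A tube that is fully home has its origin here. One of the four places is empty at the start; which one varies.
- seat2 (a point): floor of one of the rack's four tube places, on the axis of its hole: rack frame x = +45 mm, y = -36 mm, z = 9 mm. A tube that is fully home has its origin here. One of the four places is empty at the start; which one varies.
- seat3 (a point): floor of one of the rack's four tube places, on the axis of its hole: rack frame x = -45 mm, y = +36 mm, z = 9 mm. A tube that is fully home has its origin here. One of the four places is empty at the start; which one varies.
- seat4 (a point): floor of one of the rack's four tube places, on the axis of its hole: rack frame x = -45 mm, y = -36 mm, z = 9 mm. A tube that is fully home has its origin here. One of the four places is empty at the start; which one varies.
- plate: cream plate, 200 mm across, 21 mm high at the rim, fixed on the worktop; origin at the centre of its underside. Its flat middle (about 130 mm across) is 9 mm above the worktop; the tube that is out of the rack stands there.
- mandarin: mandarin, 64 mm across, 54 mm high, origin at its underside; bystander, to be left alone
- shaker: white salt shaker with a grey top, 44 mm across, 90 mm high, origin at its underside; bystander, to be left alone
- small_bowl: small fluted bowl, 91 mm across, 48 mm high, origin at its underside; bystander, to be left alone
Not all that is in view belongs to the job. Leave any orange look-alike of the tube2 alone.

How it is judged:
On the way, in this order (a step that is already met when the one before it is completed fails the run):
1. all four tubes stand fully home in the rack's holes, let go, the rack on the worktop (distance between any of tube1, tube2, tube3, tube4 and seat1 below 0.007 m and distance between any of tube1, tube2, tube3, tube4 and seat2 below 0.007 m and distance between any of tube1, tube2, tube3, tube4 and seat3 below 0.007 m and distance between any of tube1, tube2, tube3, tube4 and seat4 below 0.007 m and angle between the z axis of each of tube1, tube2, tube3, tube4 and the z axis of rack, either way round below 0.12 rad and contact force between the fingers and tube1 below 0.2 N and contact force between the fingers and tube2 below 0.2 N and contact force between the fingers and tube3 below 0.2 N and contact force between the fingers and tube4 below 0.2 N and height (world z) of rack below 0.012 m and angle between rack's own z axis and vertical below 0.05 rad), for 0.3 s.
2. the rack is held up level and still with all four tubes in it (distance between any of tube1, tube2, tube3, tube4 and seat1 below 0.007 m and distance between any of tube1, tube2, tube3, tube4 and seat2 below 0.007 m and distance between any of tube1, tube2, tube3, tube4 and seat3 below 0.007 m and distance between any of tube1, tube2, tube3, tube4 and seat4 below 0.007 m and angle between the z axis of each of tube1, tube2, tube3, tube4 and the z axis of rack, either way round below 0.12 rad and height (world z) of rack between 0.07 and 0.15 m and angle between rack's own z axis and vertical below 0.09 rad and distance of rack from where it was at the start of the episode below 0.19 m and linear speed of rack below 0.03 m/s and angular speed of rack below 0.15 rad/s and contact force between the fingers and rack above 2 N and distance between the grasp point and handle below 0.06 m and contact force between rack and plate below 0.1 N and contact force between rack and mandarin below 0.1 N and contact force between rack and shaker below 0.1 N and contact force between rack and small_bowl below 0.1 N), for 0.5 s.
At the end, for the whole second after the job is handed in: Fingers alone carry the rack by the handle (TCP within 60 mm of its middle): 70-150 mm up, tilt under 0.09 rad, within 190 mm of its start, still (30 mm/s, 0.15 rad/s), clear of plate and bystanders. Each hole has a tube, foot within 7 mm of the seat, upright in the rack to 0.12 rad, untouched (all of step 2 and contact force between the fingers and tube1 below 0.2 N and contact force between the fingers and tube2 below 0.2 N and contact force between the fingers and tube3 below 0.2 N and contact force between the fingers and tube4 below 0.2 N); the arm keeps its last pose, push and grip.
It fails at once if the tube is dropped instead of lowered (let go and moving faster than 0.5 m/s while the rack stands on the worktop) (height (world z) of rack below 0.012 m and ((contact force between the fingers and tube1 below 0.05 N and linear speed of tube1 above 0.5 m/s) or (contact force between the fingers and tube2 below 0.05 N and linear speed of tube2 above 0.5 m/s) or (contact force between the fingers and tube3 below 0.05 N and linear speed of tube3 above 0.5 m/s) or (contact force between the fingers and tube4 below 0.05 N and linear speed of tube4 above 0.5 m/s))).
It fails at once if the rack is tipped (more than 0.3 rad) (angle between rack's own z axis and vertical above 0.3 rad).
It fails at once if a bystander is moved by more than 2 cm (distance of any of mandarin, shaker, small_bowl from where it was at the start of the episode above 0.02 m).
It also fails if it takes over 53 s, if anything falls off the work surface, if the arm or the gripper's body presses on something with over 40 N, if the wrist force passes 120 N, or if a joint passes its speed limit or range.

## Working session

There is one attempt and no reset: what is moved stays moved. The work goes in short steps, Python scripts to look and compute and a shell command to move; the robot and the scene stay as the last step left them, time stands still between calls to the robot, and variables do not carry over. Pictures are saved under pics/ and viewed, at most 10 in all, crops included, and the job is handed in when it is done.

```bash
ls; mkdir -p pics
cat > h.py <<'E'
import numpy as np, cv2, sys
from bench import monitor, cams, ticket
def shot(n):
    c=cams.camera(n); f=240/np.tan(np.radians(c["vfov"])/2)
    z=c["z_map"]; v,u=np.mgrid[0:480,0:640]
    p=np.stack([(u-c["cx"])/f*z,-(v-c["cy"])/f*z,-z],-1)
    P=p@c["T"][:3,:3].T+c["T"][:3,3]; P[z==0]=np.nan
    return c,P
E
python3 - <<'E'
from h import *
print(monitor.read_state())
for n in("top","scene"):
    c,P=shot(n); cv2.imwrite(f"pics/{n}0.png",c["pixels"]); np.savez(f"{n}0.npz",P=P,img=c["pixels"])
    print({k:v for k,v in c.items() if k not in("pixels","z_map")})
E
```

```text
pics
{'time': 0.0, 'joint_positions': array([-1.33956959,  0.33289716, -0.06469118,  1.46095531,  0.02162699,
        1.34986599, -0.0885159 ]), 'joint_vel': array([ 0.00020017,  0.00100287,  0.00043051,  0.00103663,  0.00033349,
       -0.0010259 ,  0.00036118]), 'joint_torque': array([-1.77998868e-04, -6.23242164e+01,  2.41666107e-02, -3.89909005e+01,
       -6.13674126e-02,  3.96854966e-02,  1.62168490e-04]), 'ee_pos': array([0.15687188, 0.60462475, 0.24043142]), 'eef_rot': array([ 1.26571435e-01,  9.91957237e-01, -7.13443819e-04, -4.35831337e-05]), 'ft_force': array([-0.08707097,  0.01364774,  0.10790345]), 'torque': array([-5.15799128e-05,  5.77884284e-02, -6.65540443e-02]), 'grip_force': 0.0, 'width': 0.08702516208437262}
{'vfov': 56.5386211875369, 'cx': 323.19391559854324, 'cy': 241.42425505684207, 'T': array([[ 0.02945169,  0.99476951, -0.0978071 ,  0.3568214 ],
       [-0.99943171,  0.03091153,  0.01344378,  0.02186173],
       [ 0.01639683,  0.09735558,  0.99511458,  1.55256514],
       [ 0.        ,  0.        ,  0.        ,  1.        ]])}
{'vfov': 55.30577533326669, 'cx': 316.50230672747927, 'cy': 241.90514733243765, 'T': array([[-0.99132371,  0.05777023, -0.11806734,  0.32538808],
       [-0.1304958 , -0.54020181,  0.83135603,  1.0715884 ],
       [-0.01575256,  0.83955024,  0.54305363,  0.80051889],
       [ 0.        ,  0.        ,  0.        ,  1.        ]])}
```

View pics/top0.png

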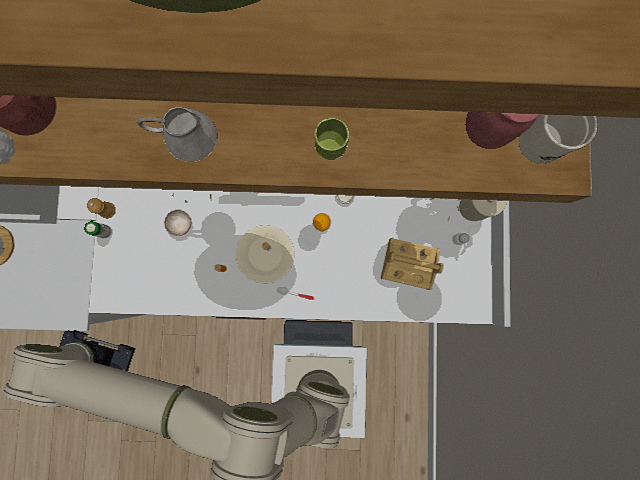

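View pics/scene0.png

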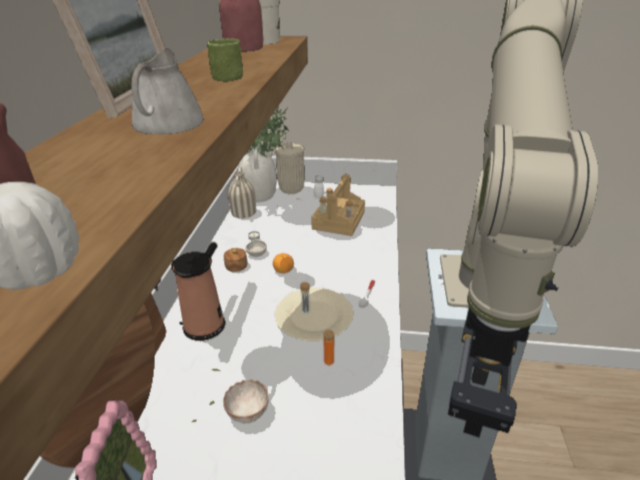

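The top view shows the plate at about (265,254) with a tube on it at (266,245), and the rack at (411,264) with the empty hole apparently at its upper right. Candidates for the tube are the one on the plate (266,245 top; 305,297 scene) and the orange one standing on the worktop (220,268 top; 329,347 scene). The one on the plate fits the description and the orange one is the look-alike. I'll confirm with an enlarged crop while measuring.

```bash
cat > m.py <<'E'
from h import *
d=np.load("top0.npz");P=d["P"];img=d["img"]
s=np.load("scene0.npz");Q=s["P"]
a=cv2.resize(img[225:305,365:480],None,fx=4.5,fy=4.5,interpolation=cv2.INTER_CUBIC)[:360,:400]
b=cv2.resize(s["img"][270:370,270:370],None,fx=3.6,fy=3.6,interpolation=cv2.INTER_CUBIC)
cv2.imwrite("pics/crop.png",np.hstack([a[:360],b]))
def st(name,A,r0,r1,c0,c1,z0,z1):
    p=A[r0:r1,c0:c1].reshape(-1,3);p=p[(p[:,2]>z0)&(p[:,2]<z1)]
    if len(p):print(name,len(p),p.min(0).round(3),p.max(0).round(3),np.median(p,0).round(4),p.mean(0).round(4))
st("tube top",P,232,262,250,285,.06,.12)
st("tube scene",Q,275,320,290,320,.03,.12)
st("orange",P,258,278,208,232,.06,.12)
st("plate",P,220,290,230,300,.004,.03)
st("table",P,215,235,240,300,-.02,.02)
st("mandarin",P,205,235,305,335,.01,.1)
st("bowl",P,205,240,160,195,.01,.1)
st("shaker",P,225,250,450,475,.02,.1)
st("shelf",P,100,185,100,500,.2,.8)
st("handle",P,230,300,370,450,.128,.15)
p=P[230:300,370:450].reshape(-1,3);p=p[(p[:,2]>.128)&(p[:,2]<.145)]
print("handle rect",cv2.minAreaRect(p[:,:2].astype(np.float32)*1000))
p=P[230:300,370:450].reshape(-1,3)
for lo,hi in((.01,.15),(.04,.06),(.065,.08),(.088,.108)):
    q=p[(p[:,2]>lo)&(p[:,2]<hi)]; print(lo,hi,len(q),cv2.minAreaRect(q[:,:2].astype(np.float32)*1000))
g=P[235:295,375:450]; m=((g[...,2]>.088)&(g[...,2]<.108)).astype(np.uint8)
n,l,stt,ce=cv2.connectedComponentsWithStats(m)
for i in range(1,n):
    if stt[i,4]>8:print(stt[i],g[l==i].mean(0).round(4))
E
python3 m.py
```

```text
tube top 53 [0.47  0.179 0.061] [0.492 0.202 0.106] [0.4803 0.189  0.0973] [0.4805 0.1894 0.0941]
tube scene 243 [0.471 0.182 0.03 ] [0.494 0.207 0.102] [0.4808 0.1997 0.0739] [0.4813 0.1984 0.0716]
orange 54 [0.393 0.332 0.06 ] [0.416 0.353 0.096] [0.404  0.3397 0.0886] [0.4044 0.3409 0.0852]
plate 2856 [0.335 0.081 0.004] [0.581 0.326 0.029] [0.4568 0.2033 0.0139] [0.4575 0.2021 0.014 ]
table 1055 [ 0.525  0.086 -0.012] [0.601 0.296 0.02 ] [0.567  0.1853 0.0011] [0.5654 0.1879 0.0028]
mandarin 264 [ 0.544 -0.02   0.011] [0.612 0.039 0.06 ] [0.5731 0.0082 0.048 ] [0.5728 0.0086 0.0465]
bowl 387 [0.511 0.452 0.01 ] [0.605 0.563 0.056] [0.5611 0.515  0.0259] [0.5585 0.508  0.0285]
shaker 166 [ 0.51  -0.485  0.021] [ 0.549 -0.446  0.093] [ 0.5272 -0.4585  0.0762] [ 0.5277 -0.4604  0.0656]
shelf 31532 [ 0.581 -0.398  0.491] [0.776 0.546 0.695] [0.6759 0.0903 0.5429] [0.6766 0.0821 0.5504]
handle 305 [ 0.41  -0.382  0.128] [ 0.469 -0.212  0.148] [ 0.4396 -0.2957  0.135 ] [ 0.4394 -0.2967  0.1352]
handle rect ((439.5080261230469, -296.45452880859375), (171.1855926513672, 30.763940811157227), 78.96857452392578)
0.01 0.15 2241 ((442.3660888671875, -297.67218017578125), (238.90892028808594, 173.61534118652344), 89.19806671142578)
0.04 0.06 1448 ((440.50146484375, -296.73272705078125), (172.72621154785156, 142.71719360351562), 78.14425659179688)
0.065 0.08 118 ((436.54412841796875, -295.9448547363281), (171.20480346679688, 108.42291259765625), 76.75482177734375)
0.088 0.108 147 ((450.7668151855469, -292.42095947265625), (103.77886199951172, 162.41134643554688), 6.546095371246338)
[28  9  7  7 42] [ 0.4904 -0.2696  0.0986]
[49 14  8  7 43] [ 0.4761 -0.3403  0.0976]
[13 18  3 10 11] [ 0.4547 -0.2141  0.0972]
[22 35  8  7 43] [ 0.4036 -0.2523  0.0982]
```

View pics/crop.png

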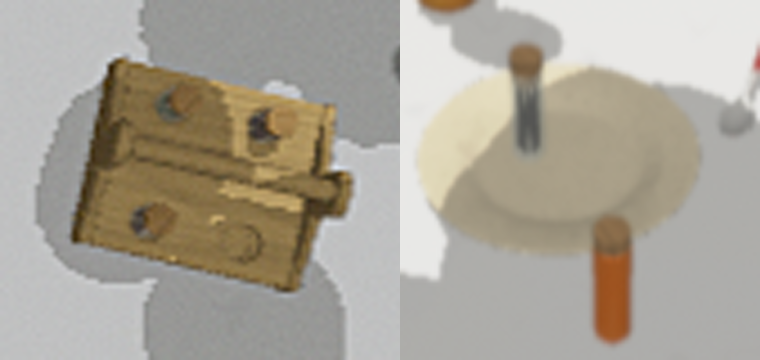

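The crop confirms it: the clear-glass tube stands on the plate and the orange one stands on the worktop. In the rack the empty hole is the near-right one (rack −x, −y), with the seat at about (0.389, −0.323). Rack y is about 78.6° from world x. I'll move above the tube on the plate.

```bash
python3 -m crank '{"steps":[[[0.76,-1,-0.1],[0,0,0.6]],[[0.76,-1,-0.1],[0,0,0]],[[0.76,-1,-0.1],[0,0,0]],[[0.76,-1,-0.1],[0,0,0]],[[0.76,-1,-0.1],[0,0,0]],[[0.76,-1,-0.1],[0,0,0]],[[0.76,-1,-0.1],[0,0,0]],[[0.76,-1,-0.1],[0,0,0]],[[0.76,-1,-0.1],[0,0,0]],[[0.76,-1,-0.1],[0,0,0]]]}' 60 20
python3 -m crank '{"steps":[[[0.76,-0.94,-0.1],[0,0,0]],[[0.76,-0.94,-0.1],[0,0,0]],[[0.76,-0.94,-0.1],[0,0,0]],[[0.76,-0.94,-0.1],[0,0,0]],[[0.76,-0.94,-0.1],[0,0,0]],[[0.76,-0.94,-0.1],[0,0,0]],[[0.76,-0.94,-0.1],[0,0,0]],[[0,0,0],[0,0,0]],[[0,0,0],[0,0,0]],[[0,0,0],[0,0,0]]]}'
cat > tb.py <<'E'
from h import *
from scipy.spatial.transform import Rotation as R
c,P=shot("wrist"); cv2.imwrite("pics/"+sys.argv[1]+".png",c["pixels"])
s=monitor.read_state(); T=c["T"]
print(s["time"],s["ee_pos"],R.from_quat(s["eef_rot"]).as_matrix().round(4).tolist(),"w",s["width"],s["joint_positions"].round(2)); print(T.round(3).tolist())
np.savez(sys.argv[1]+".npz",P=P,img=c["pixels"])
E
python3 tb.py w1
python3 - <<'E'
from h import *
P=np.load("w1.npz")["P"]
q=P.reshape(-1,3); q=q[(abs(q[:,0]-.4805)<.03)&(abs(q[:,1]-.19)<.03)]
for lo,hi in((.015,.03),(.03,.05),(.05,.08),(.085,.095),(.095,.105)):
    a=q[(q[:,2]>lo)&(q[:,2]<hi)]
    if len(a):print(lo,len(a),a.min(0).round(4),a.max(0).round(4),a.mean(0).round(4),cv2.minEnclosingCircle(a[:,:2].astype(np.float32)))
E
```

```text
time: 0.93
ee_pos: [0.3475, 0.3535, 0.216]
eef_rot: [0.101, 0.995, -0.0, -0.0]
ft_force: [0.5, 1.3, -0.0]
width: 0.0597
grip_force: 0.0
time: 1.77
ee_pos: [0.4794, 0.191, 0.1985]
eef_rot: [0.1, 0.995, -0.0, -0.0]
ft_force: [0.0, -0.6, 0.8]
width: 0.0602
grip_force: 0.0
1.8167 [0.47924543 0.19146457 0.19861018] [[-0.9801, 0.1987, -0.0006], [0.1987, 0.9801, 0.0002], [0.0006, 0.0001, -1.0]] w 0.05982149778795044 [-0.76  0.12  0.31  1.82 -0.04  1.21  0.94]
[[0.2, -0.935, -0.294, 0.399], [0.98, 0.19, 0.061, 0.208], [-0.002, -0.3, 0.954, 0.342], [0.0, 0.0, 0.0, 1.0]]
0.015 82 [0.469  0.1779 0.0152] [0.483  0.2013 0.0298] [0.472  0.1917 0.0228] ((0.4808543920516968, 0.18959727883338928), 0.012029294855892658)
0.03 121 [0.469  0.1784 0.03  ] [0.4827 0.2014 0.0498] [0.4719 0.1916 0.0403] ((0.48017993569374084, 0.189915269613266), 0.01187240518629551)
0.05 236 [0.4688 0.178  0.0501] [0.4827 0.2015 0.08  ] [0.4718 0.1916 0.0654] ((0.4805713891983032, 0.18973903357982635), 0.012019596062600613)
0.085 98 [0.4691 0.1793 0.085 ] [0.4816 0.2012 0.0948] [0.4718 0.1921 0.0903] ((0.4790894389152527, 0.19023919105529785), 0.011325022205710411)
0.095 727 [0.4694 0.1784 0.0953] [0.4924 0.2013 0.1006] [0.4804 0.1899 0.0987] ((0.48097848892211914, 0.18971766531467438), 0.011959878727793694)
```

```bash
python3 -m crank '{"steps":[[[0.05,-0.07,-0.6],[0,0,0]],[[0,0,-0.6],[0,0,0]],[[0,0,-0.6],[0,0,0]],[[0,0,-0.6],[0,0,0]],[[0,0,-0.6],[0,0,0]],[[0,0,-0.6],[0,0,0]],[[0,0,-0.54],[0,0,0]],[[0,0,0],[0,0,0]],[[0,0,0],[0,0,0]],[[0,0,0],[0,0,0]]]}'
python3 -m crank '{"steps":[[[0,0,0],[0,0,0]],[[0,0,0],[0,0,0]],[[0,0,0],[0,0,0]],[[0,0,0],[0,0,0]],[[0,0,0],[0,0,0]],[[0,0,0],[0,0,0]],[[0,0,0],[0,0,0]],[[0,0,0],[0,0,0]]]}' 0 15
```

```text
time: 2.65
ee_pos: [0.4813, 0.1896, 0.0961]
eef_rot: [0.1, 0.995, 0.0, 0.0]
ft_force: [0.2, 0.2, 0.4]
width: 0.0597
grip_force: 0.0
time: 3.32
ee_pos: [0.4812, 0.1888, 0.0953]
eef_rot: [0.101, 0.995, 0.0, 0.0]
ft_force: [-0.4, -0.1, -0.3]
width: 0.0229
grip_force: 15.0
```

```bash
python3 -m crank '{"steps":[[[0,0,0.2],[0,0,0]],[[0,0,0.5],[0,0,0]],[[0,0,0.8],[0,0,0]],[[0,0,0.8],[0,0,0]],[[0,0,0.8],[0,0,0]],[[0,0,0.8],[0,0,0]],[[0,0,0.8],[0,0,0]],[[0,0,0.8],[0,0,0]],[[0,0,0.5],[0,0,0]],[[0,0,0],[0,0,0]]]}'
python3 -m crank '{"steps":[[[-0.08,-0.4,0],[0,0,0]],[[-0.15,-0.8,0],[0,0,0]],[[-0.17,-1,0],[0,0,0]],[[-0.17,-1,0],[0,0,0]],[[-0.17,-1,0],[0,0,0]],[[-0.17,-1,0],[0,0,0]],[[-0.17,-1,0],[0,0,0]],[[-0.17,-1,0],[0,0,0]],[[-0.17,-1,0],[0,0,0]],[[-0.17,-1,0],[0,0,0]]]}'
python3 -m crank '{"steps":[[[-0.17,-1,0],[0,0,0]],[[-0.17,-1,0],[0,0,0]],[[-0.17,-1,0],[0,0,0]],[[-0.17,-1,0],[0,0,0]],[[-0.17,-1,0],[0,0,0]],[[-0.17,-1,0],[0,0,0]],[[-0.17,-1,0],[0,0,0]],[[-0.17,-1,0],[0,0,0]],[[-0.17,-0.8,0],[0,0,0]],[[-0.1,-0.4,0],[0,0,0]]]}'
python3 -m crank '{"steps":[[[0,0,0],[0,0,0]],[[0,0,0],[0,0,0]],[[0,0,0],[0,0,0]],[[0,0,0],[0,0,0]]]}'
python3 tb.py w2
```

```text
time: 4.15
ee_pos: [0.4823, 0.1892, 0.2484]
eef_rot: [0.101, 0.995, 0.001, 0.002]
ft_force: [0.1, 0.6, -1.3]
width: 0.0229
grip_force: 15.0
time: 4.98
ee_pos: [0.44, -0.0431, 0.244]
eef_rot: [0.101, 0.995, -0.0, -0.001]
ft_force: [0.2, -0.4, -0.6]
width: 0.0235
grip_force: 15.0
time: 5.82
ee_pos: [0.3984, -0.274, 0.2442]
eef_rot: [0.102, 0.995, -0.0, -0.001]
ft_force: [-0.5, 0.2, -0.4]
width: 0.0232
grip_force: 15.0
time: 6.15
ee_pos: [0.4008, -0.2701, 0.2449]
eef_rot: [0.1, 0.995, 0.0, -0.0]
ft_force: [0.9, -0.4, -0.3]
width: 0.023
grip_force: 15.0
6.2 [ 0.40086174 -0.27023558  0.24501236] [[-0.9801, 0.1985, -0.0003], [0.1985, 0.9801, 0.0006], [0.0004, 0.0005, -1.0]] w 0.02333107351835539 [-0.34 -0.03  0.85  1.85  0.02  1.31  1.87]
[[0.199, -0.935, -0.294, 0.32], [0.98, 0.189, 0.06, -0.253], [-0.001, -0.3, 0.954, 0.389], [0.0, 0.0, 0.0, 1.0]]
```

View pics/w2.png

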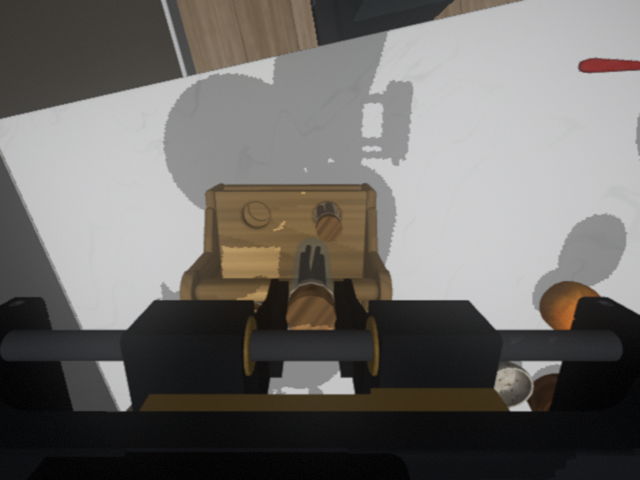

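The wrist view shows the empty hole at (257,214), its neighbouring tube at (328,220), and the held tube hanging upright between the pads at (312,300). I'll measure the hole from this view.

```bash
cat > hole.py <<'E'
from h import *
d=np.load(sys.argv[1]+".npz");P=d["P"];q=P.reshape(-1,3)
c=np.array([.4397,-.2967]);ey=np.array([.1977,.9803]);ex=np.array([.9803,-.1977])
r=np.c_[(q[:,:2]-c)@ex,(q[:,:2]-c)@ey,q[:,2]]
ins=(abs(r[:,0])<.06)&(abs(r[:,1])<.075)
b=r[ins&(abs(r[:,2]-.05)<.006)]; print("board z",np.median(b[:,2]))
h=r[(abs(r[:,0]+.045)<.025)&(abs(r[:,1]+.036)<.025)&(r[:,2]<.044)]
print("inside hole rack frame",len(h),h.min(0).round(4),h.max(0).round(4))
rim=r[(abs(r[:,0]+.045)<.03)&(abs(r[:,1]+.036)<.03)&(abs(r[:,2]-.05)<.003)]
g=np.linalg.norm(rim[:,:2]-[-.045,-.036],axis=1)
# board-top points nearest the axis by direction
an=np.arctan2(rim[:,1]+.036,rim[:,0]+.045)
for k in range(12):
    m=(an>=-np.pi+k*np.pi/6)&(an<-np.pi+(k+1)*np.pi/6)
    if m.any(): print(round(-165+30*k),g[m].min().round(4),end="; ")
for n,x,y in(("t3",-.045,.036),):
    t=r[(abs(r[:,0]-x)<.02)&(abs(r[:,1]-y)<.02)&(r[:,2]>.094)&(r[:,2]<.105)]
    print("\n",n,len(t),t.min(0).round(4),t.max(0).round(4))
    print(cv2.minEnclosingCircle(t[:,:2].astype(np.float32)))
hd=r[(abs(r[:,0])<.014)&(abs(r[:,1])<.065)&(r[:,2]>.128)&(r[:,2]<.14)]
print("handle",len(hd),hd.min(0).round(4),hd.max(0).round(4),np.polyfit(hd[:,1],hd[:,0],1) if len(hd)>20 else "")
w=r[(abs(r[:,1])<.11)&(abs(r[:,0])<.1)&(r[:,2]>.06)&(r[:,2]<.08)]
print("walls",len(w),np.percentile(w,[1,99],axis=0).round(4))
w=r[(abs(r[:,1])<.11)&(abs(r[:,0])<.1)&(r[:,2]>.045)&(r[:,2]<.08)]
print(cv2.minAreaRect((w[:,:2]*1000).astype(np.float32)))
# held tube
s=monitor.read_state()["ee_pos"]
t=q[(np.linalg.norm(q[:,:2]-s[:2],axis=1)<.025)&(q[:,2]>s[2]-.084)&(q[:,2]<s[2]+.03)]
for lo,hi in((-.08,-.06),(-.06,-.04),(-.04,-.02),(0,.02)):
    a=t[(t[:,2]>s[2]+lo)&(t[:,2]<s[2]+hi)]
    if len(a)>3: print("held",lo,len(a),(a-s).min(0).round(4),(a-s).max(0).round(4),cv2.minEnclosingCircle((a-s)[:,:2].astype(np.float32)))
E
python3 hole.py w2
```

```text
board z 0.0502156113024676
inside hole rack frame 851 [-0.0695 -0.0608 -0.0014] [-0.0239 -0.0112  0.044 ]
-165 0.0131; -135 0.0142; -105 0.0155; -75 0.0162; -45 0.0154; -15 0.0148; 15 0.0133; 45 0.0126; 75 0.012; 105 0.0119; 135 0.0118; 165 0.0127; 
 t3 555 [-0.0562  0.0222  0.094 ] [-0.0329  0.045   0.1012]
((-0.04441097751259804, 0.0339844673871994), 0.011882610619068146)
handle 1344 [-0.0083 -0.065   0.128 ] [0.0066 0.065  0.1381] [-0.00134313 -0.00236508]
walls 1313 [[-0.0559 -0.0857  0.0602]
 [ 0.0492  0.0819  0.0797]]
((-5.607540130615234, -3.1931381225585938), (169.70835876464844, 135.4272003173828), 88.55687713623047)
held -0.08 315 [-0.0124 -0.0106 -0.08  ] [ 0.0024  0.0126 -0.0601] ((-0.0009495386620983481, 0.0010026316158473492), 0.011982699856162071)
held -0.06 411 [-0.0124 -0.0111 -0.06  ] [ 0.0013  0.0124 -0.04  ] ((-0.0007883044891059399, 0.0006889747455716133), 0.012031619437038898)
held -0.04 549 [-0.0125 -0.0112 -0.04  ] [ 0.0017  0.0123 -0.02  ] ((-0.0007257773540914059, 0.0005687866359949112), 0.012066344730556011)
held 0 2805 [-0.0153 -0.0202  0.    ] [0.009  0.0243 0.02  ] ((-0.010158190503716469, 0.0020581716671586037), 0.022723151370882988)
```

```bash
python3 -m crank '{"steps":[[[-0.15,-0.7,0],[0,0,0]],[[-0.16,-0.8,0],[0,0,0]],[[-0.15,-0.7,0],[0,0,0]],[[0,0,-0.5],[0,0,0]],[[0,0,-0.8],[0,0,0]],[[0,0,-0.8],[0,0,0]],[[0,0,-0.7],[0,0,0]],[[0,0,-0.4],[0,0,0]],[[0,0,0],[0,0,0]],[[0,0,0],[0,0,0]]]}'
python3 -m crank '{"steps":[[[0,0,0],[0,0,0]],[[0,0,0],[0,0,0]],[[0,0,0],[0,0,0]]]}'
python3 tb.py w3;python3 hole.py w3
```

```text
time: 7.03
ee_pos: [0.3892, -0.326, 0.1655]
eef_rot: [0.1, 0.995, 0.0, -0.0]
ft_force: [0.4, -0.9, -0.3]
width: 0.0232
grip_force: 15.0
time: 7.28
ee_pos: [0.3897, -0.3264, 0.1661]
eef_rot: [0.1, 0.995, -0.0, 0.001]
ft_force: [1.1, 0.4, -0.4]
width: 0.0234
grip_force: 15.0
7.3333 [ 0.38955001 -0.32638294  0.16594267] [[-0.9798, 0.1999, 0.0012], [0.1999, 0.9798, -0.0001], [-0.0012, 0.0001, -1.0]] w 0.023457471828370872 [-0.23  0.17  0.92  1.9  -0.15  1.14  2.12]
[[0.2, -0.934, -0.296, 0.309], [0.98, 0.19, 0.062, -0.309], [-0.001, -0.302, 0.953, 0.31], [0.0, 0.0, 0.0, 1.0]]
board z 0.050104720565512906
inside hole rack frame 1151 [-0.07   -0.0608 -0.0011] [-0.0287 -0.0112  0.044 ]
-165 0.0131; -135 0.0144; -105 0.0154; -75 0.0159; -45 0.0173; 15 0.0257; 45 0.0126; 75 0.0123; 105 0.012; 135 0.0122; 165 0.0128; 
 t3 997 [-0.0562  0.0224  0.0941] [-0.0327  0.0455  0.101 ]
((-0.044508352875709534, 0.03416179120540619), 0.012142502702772617)
handle 54 [ 0.0056 -0.0551  0.1335] [ 0.0072 -0.0232  0.1356] [0.00527853 0.00650762]
walls 2175 [[-0.056  -0.086   0.0602]
 [-0.0008  0.0813  0.0794]]
((-17.718338012695312, -2.338104248046875), (107.28673553466797, 169.361083984375), 0.05631908029317856)
held -0.08 315 [-0.012  -0.0109 -0.08  ] [ 0.0026  0.0124 -0.06  ] ((-0.0002615261764731258, 0.0007749326759949327), 0.01210874505341053)
held -0.06 411 [-0.0122 -0.0114 -0.06  ] [ 0.0021  0.0122 -0.04  ] ((-0.0005964357987977564, 0.00047676300164312124), 0.012073150835931301)
held -0.04 551 [-0.0122 -0.0113 -0.04  ] [ 0.0016  0.0121 -0.02  ] ((-0.0006668915157206357, 0.0004099798097740859), 0.012017634697258472)
held 0 2837 [-0.0154 -0.0203  0.    ] [0.0094 0.0244 0.02  ] ((-0.009976282715797424, 0.002067040652036667), 0.022900698706507683)
```

View pics/w3.png

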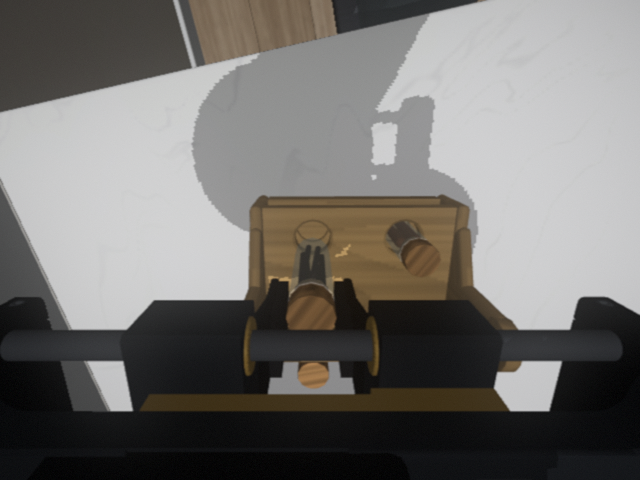

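The held tube hangs right in front of the hole at (313,235). It needs a sub-millimetre correction before lowering slowly.

```bash
python3 -m crank '{"steps":[[[-0.02,0.03,0],[0,0,0]],[[0,0,-0.2],[0,0,0]],[[0,0,-0.2],[0,0,0]],[[0,0,-0.2],[0,0,0]],[[0,0,-0.2],[0,0,0]],[[0,0,-0.2],[0,0,0]],[[0,0,-0.2],[0,0,0]],[[0,0,-0.2],[0,0,0]],[[0,0,0],[0,0,0]],[[0,0,0],[0,0,0]]]}'
python3 -m crank '{"steps":[[[0,0,-0.2],[0,0,0]],[[0,0,-0.2],[0,0,0]],[[0,0,-0.2],[0,0,0]],[[0,0,-0.2],[0,0,0]],[[0,0,-0.1],[0,0,0]],[[0,0,-0.1],[0,0,0]],[[0,0,0],[0,0,0]],[[0,0,0],[0,0,0]]]}'
```

```text
time: 8.17
ee_pos: [0.3884, -0.3255, 0.13]
eef_rot: [0.101, 0.995, 0.0, -0.0]
ft_force: [0.4, 0.1, -0.6]
width: 0.0234
grip_force: 15.0
time: 8.83
ee_pos: [0.3886, -0.3256, 0.1052]
eef_rot: [0.101, 0.995, 0.0, -0.0]
ft_force: [-1.0, 0.2, 0.1]
width: 0.0232
grip_force: 15.0
```

```bash
python3 -m crank '{"steps":[[[0,0,-0.08],[0,0,0]],[[0,0,-0.08],[0,0,0]],[[0,0,-0.08],[0,0,0]],[[0,0,-0.08],[0,0,0]],[[0,0,-0.04],[0,0,0]],[[0,0,0],[0,0,0]],[[0,0,0],[0,0,0]]]}'
python3 -m crank '{"steps":[[[0,0,-0.03],[0,0,0]],[[0,0,0],[0,0,0]],[[0,0,0],[0,0,0]],[[0,0,0],[0,0,0]]]}'
```

```text
time: 9.42
ee_pos: [0.3886, -0.3255, 0.0962]
eef_rot: [0.101, 0.995, 0.0, -0.0]
ft_force: [-0.3, -0.5, -0.7]
width: 0.0232
grip_force: 15.0
time: 9.75
ee_pos: [0.3888, -0.3256, 0.0957]
eef_rot: [0.101, 0.995, -0.0, 0.0]
ft_force: [0.0, -0.1, 1.3]
width: 0.0231
grip_force: 15.0
```

```bash
python3 -m crank '{"steps":[[[0,0,-0.03],[0,0,0]],[[0,0,0],[0,0,0]],[[0,0,0],[0,0,0]],[[0,0,0],[0,0,0]]]}'
python3 -m crank '{"steps":[[[0,0,0],[0,0,0]],[[0,0,0],[0,0,0]],[[0,0,0],[0,0,0]],[[0,0,0],[0,0,0]],[[0,0,0],[0,0,0]],[[0,0,0],[0,0,0]]]}' 40
```

```text
time: 10.08
ee_pos: [0.3893, -0.3259, 0.0956]
eef_rot: [0.101, 0.995, -0.0, 0.001]
ft_force: [-0.9, 1.4, 8.6]
width: 0.023
grip_force: 15.0
time: 10.58
ee_pos: [0.3886, -0.3254, 0.0947]
eef_rot: [0.101, 0.995, 0.0, -0.0]
ft_force: [-0.3, 0.1, 0.2]
width: 0.0395
grip_force: 0.0
```

```bash
python3 -m crank '{"steps":[[[0,0,0.2],[0,0,0]],[[0,0,0.4],[0,0,0]],[[0,0,0.6],[0,0,0]],[[0,0,0.8],[0,0,0]],[[0,0,0.8],[0,0,0]],[[0,0,0.8],[0,0,0]],[[0,0,0.8],[0,0,0]],[[0,0,0.6],[0,0,0]],[[0,0,0.2],[0,0,0]],[[0,0,0],[0,0,0]]]}'
python3 -m crank '{"steps":[[[0.2,0.1,0],[0,0,-0.9]],[[0.2,0.1,0],[0,0,-0.9]],[[0.2,0.1,0],[0,0,-0.9]],[[0.2,0.1,0],[0,0,-0.9]],[[0.2,0.1,0],[0,0,-0.9]],[[0.2,0.1,0],[0,0,-0.9]],[[0.2,0.1,0],[0,0,-0.9]],[[0.2,0.1,0],[0,0,-0.9]],[[0.2,0.1,0],[0,0,-0.9]],[[0.25,0.17,0],[0,0,-0.9]]]}'
python3 -m crank '{"steps":[[[0,0,0],[0,0,-0.9]],[[0,0,0],[0,0,-0.9]],[[0,0,0],[0,0,-0.9]],[[0,0,0],[0,0,-0.9]],[[0,0,0],[0,0,-0.9]],[[0,0,0],[0,0,-0.9]],[[0,0,0],[0,0,-0.9]],[[0,0,0],[0,0,-0.9]],[[0,0,0],[0,0,-0.9]],[[0,0,0],[0,0,-0.9]]]}'
python3 -m crank '{"steps":[[[0,0,0],[0,0,0]],[[0,0,0],[0,0,0]],[[0,0,0],[0,0,0]]]}'
python3 tb.py w4
cat > rk.py <<'E'
from h import *
c=np.array([.4397,-.2967]);ey=np.array([.1977,.9803]);ex=np.array([.9803,-.1977])
for src in ("w4","top"):
    P=np.load("w4.npz")["P"] if src=="w4" else shot("top")[1]
    q=P.reshape(-1,3); r=np.c_[(q[:,:2]-c)@ex,(q[:,:2]-c)@ey,q[:,2]]
    for x in(.045,-.045):
        for y in(.036,-.036):
            t=r[(abs(r[:,0]-x)<.02)&(abs(r[:,1]-y)<.022)&(r[:,2]>.09)&(r[:,2]<.115)]
            if len(t)>5: print(src,x,y,len(t),"topz",np.median(t[:,2]).round(4),cv2.minEnclosingCircle(t[:,:2].astype(np.float32)))
    hd=r[(abs(r[:,0])<.014)&(abs(r[:,1])<.065)&(r[:,2]>.125)&(r[:,2]<.14)]
    if len(hd)>20: print(src,"handle",len(hd),hd.min(0).round(4),hd.max(0).round(4),np.polyfit(hd[:,1],hd[:,0],1))
E
python3 rk.py
```

```text
time: 11.42
ee_pos: [0.3892, -0.326, 0.2263]
eef_rot: [0.101, 0.995, -0.0, 0.001]
ft_force: [0.2, 0.7, -0.4]
width: 0.0401
grip_force: 0.0
time: 12.25
ee_pos: [0.4394, -0.2988, 0.2238]
eef_rot: [0.476, 0.88, -0.0, -0.001]
ft_force: [-0.1, -0.2, 0.7]
width: 0.0399
grip_force: 0.0
time: 13.08
ee_pos: [0.4394, -0.2986, 0.2238]
eef_rot: [0.776, 0.631, -0.0, -0.001]
ft_force: [0.3, 0.4, 0.0]
width: 0.0405
grip_force: 0.0
time: 13.33
ee_pos: [0.4397, -0.2987, 0.2243]
eef_rot: [0.774, 0.633, -0.0, -0.0]
ft_force: [-0.7, 0.5, 0.5]
width: 0.0403
grip_force: 0.0
13.3833 [ 0.43974592 -0.29869319  0.22446509] [[0.198, 0.9802, -0.0004], [0.9802, -0.198, 0.0001], [0.0, -0.0004, -1.0]] w 0.039761033257226845 [-0.46  0.22  1.12  1.78 -0.21  1.28  0.51]
[[0.98, 0.188, 0.06, 0.457], [-0.198, 0.935, 0.296, -0.217], [-0.0, -0.302, 0.953, 0.368], [0.0, 0.0, 0.0, 1.0]]
w4 0.045 0.036 713 topz 0.0992 ((0.04537469521164894, 0.03439090773463249), 0.01196819357573986)
w4 0.045 -0.036 467 topz 0.0991 ((0.045314982533454895, -0.03684882074594498), 0.011893076822161674)
w4 -0.045 0.036 719 topz 0.0992 ((-0.044599682092666626, 0.03451056033372879), 0.011924827471375465)
w4 -0.045 -0.036 474 topz 0.0991 ((-0.044782377779483795, -0.0368221178650856), 0.011801001615822315)
w4 handle 3756 [-0.0076 -0.065   0.1293] [0.0084 0.065  0.1382] [-0.00031991  0.0004476 ]
top 0.045 0.036 39 topz 0.0982 ((0.04487476497888565, 0.036374617367982864), 0.011504876427352428)
top -0.045 0.036 45 topz 0.0989 ((-0.04506488889455795, 0.036154814064502716), 0.011995184235274792)
top handle 105 [-0.008  -0.0108  0.1263] [0.0086 0.0649 0.1399] [ 0.00093919 -0.00034892]
```

View pics/w4.png

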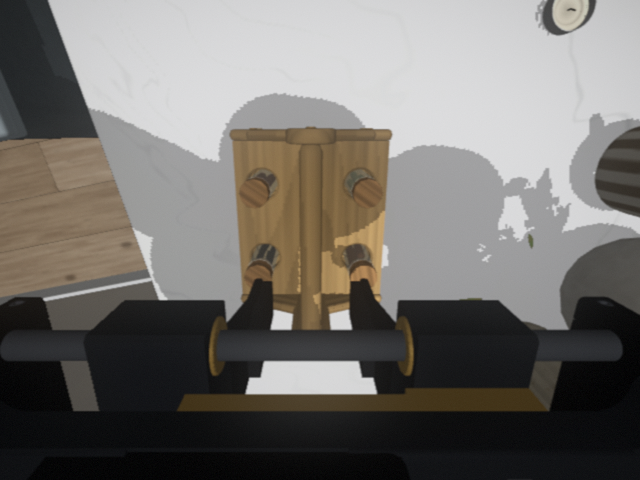

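All four corks are at 99 mm and at their seat positions, at pixels (258,188), (365,188), (262,265) and (358,265). The handle lies centred between the fingers, so I'll descend and grip it.

```bash
python3 -m crank '{"steps":[[[0,0,-0.4],[0,0,0]],[[0,0,-0.6],[0,0,0]],[[0,0,-0.6],[0,0,0]],[[0,0,-0.6],[0,0,0]],[[0,0,-0.6],[0,0,0]],[[0,0,-0.5],[0,0,0]],[[0,0,-0.4],[0,0,0]],[[0,0,-0.16],[0,0,0]],[[0,0,0],[0,0,0]],[[0,0,0],[0,0,0]]]}'
python3 -m crank '{"steps":[[[0,0,0],[0,0,0]],[[0,0,0],[0,0,0]],[[0,0,0],[0,0,0]],[[0,0,0],[0,0,0]],[[0,0,0],[0,0,0]],[[0,0,0],[0,0,0]],[[0,0,0],[0,0,0]],[[0,0,0],[0,0,0]]]}' 0 50
```

```text
time: 14.27
ee_pos: [0.44, -0.299, 0.1286]
eef_rot: [0.775, 0.632, -0.0, 0.0]
ft_force: [-0.0, -0.4, 0.6]
width: 0.04
grip_force: 0.0
time: 14.93
ee_pos: [0.4396, -0.2987, 0.1282]
eef_rot: [0.775, 0.632, -0.0, -0.0]
ft_force: [-3.3, 1.0, 2.3]
width: 0.0157
grip_force: 50.0
```

```bash
python3 -m crank '{"steps":[[[0,0,0.05],[0,0,0]],[[0,0,0.1],[0,0,0]],[[0,0,0.15],[0,0,0]],[[0,0,0.2],[0,0,0]],[[0,0,0.25],[0,0,0]],[[0,0,0.25],[0,0,0]],[[0,0,0.25],[0,0,0]],[[0,0,0.25],[0,0,0]],[[0,0,0.25],[0,0,0]],[[0,0,0.25],[0,0,0]]]}'
python3 -m crank '{"steps":[[[0,0,0.25],[0,0,0]],[[0,0,0.25],[0,0,0]],[[0,0,0.25],[0,0,0]],[[0,0,0.25],[0,0,0]],[[0,0,0.25],[0,0,0]],[[0,0,0.25],[0,0,0]],[[0,0,0.25],[0,0,0]],[[0,0,0.25],[0,0,0]],[[0,0,0.15],[0,0,0]],[[0,0,0.1],[0,0,0]]]}'
python3 -m crank '{"steps":[[[0,0,0],[0,0,0]],[[0,0,0],[0,0,0]],[[0,0,0],[0,0,0]],[[0,0,0],[0,0,0]],[[0,0,0],[0,0,0]],[[0,0,0],[0,0,0]],[[0,0,0],[0,0,0]],[[0,0,0],[0,0,0]],[[0,0,0],[0,0,0]],[[0,0,0],[0,0,0]]]}'
python3 tb.py w5
python3 - <<'E'
from h import *
c,P=shot("scene"); cv2.imwrite("pics/s5.png",cv2.resize(c["pixels"][130:290,260:440],None,fx=3.3,fy=3.3))
q=np.load("w5.npz")["P"].reshape(-1,3)
b=q[(abs(q[:,0]-.44)<.1)&(abs(q[:,1]+.297)<.1)&(q[:,2]>.142)&(q[:,2]<.164)]
A=np.c_[b[:,:2]-[.44,-.297],np.ones(len(b))]
print(len(b),np.linalg.lstsq(A,b[:,2],rcond=None)[0])
E
```

```text
time: 15.77
ee_pos: [0.4399, -0.2988, 0.179]
eef_rot: [0.775, 0.632, 0.0, 0.0]
ft_force: [-0.6, 1.2, -6.3]
width: 0.0157
grip_force: 50.0
time: 16.6
ee_pos: [0.4401, -0.2988, 0.2351]
eef_rot: [0.775, 0.632, 0.0, 0.0]
ft_force: [0.7, -1.0, -6.1]
width: 0.0157
grip_force: 50.0
time: 17.43
ee_pos: [0.4399, -0.2988, 0.2345]
eef_rot: [0.775, 0.632, 0.0, 0.0]
ft_force: [-1.5, -0.7, -5.9]
width: 0.0156
grip_force: 50.0
17.4833 [ 0.43991069 -0.29876202  0.23452674] [[0.2001, 0.9798, 0.0001], [0.9798, -0.2001, -0.0], [0.0, 0.0001, -1.0]] w 0.01552007265528996 [-0.47  0.21  1.13  1.76 -0.2   1.29  0.5 ]
[[0.98, 0.191, 0.06, 0.457], [-0.2, 0.934, 0.296, -0.217], [0.0, -0.302, 0.953, 0.378], [0.0, 0.0, 0.0, 1.0]]
21854 [-0.00094911  0.00381684  0.15635635]
```

View pics/s5.png

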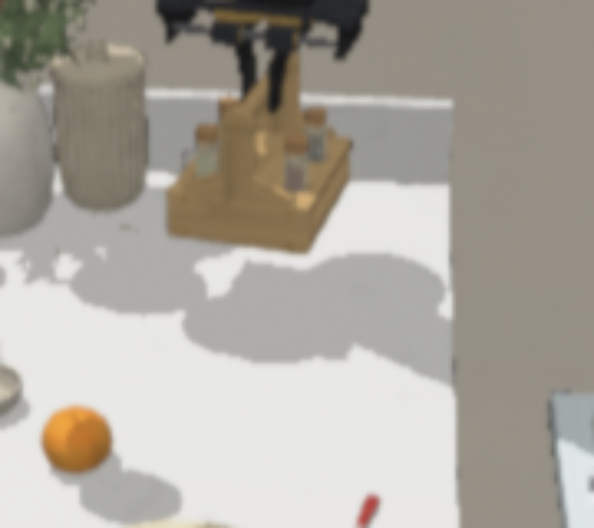

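View pics/w5.png

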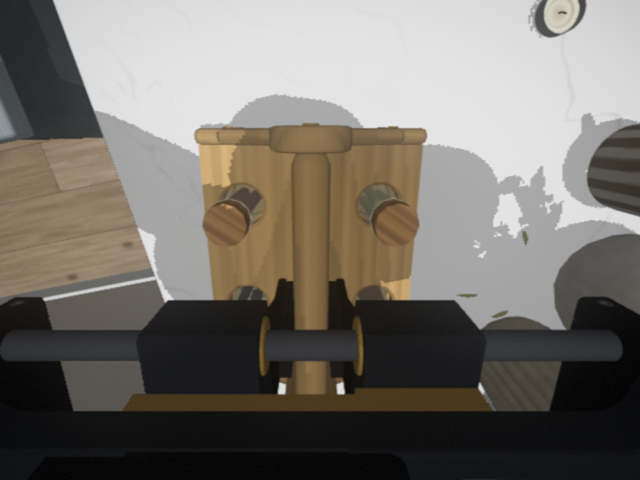

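The rack is up about 106 mm, tilted by roughly 0.004 rad and still. All four tubes are in it, and the scene view shows nothing touching it (rack around (260,170) in the crop). Handing in.

```bash
python3 -c "
from bench import ticket; print(ticket.close_job())"
```

```text
the job is handed in; nothing more can be done
None
```

The tube from the plate is back in the rack's empty hole, and I handed the job in with the loaded rack held still and level by its handle about 106 mm above the worktop; the system gave no verdict at hand-in.

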